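# Stand the toppled oil bottle in its nest and set its vent cap

## Task

The square white oil bottle has fallen over beside the blue nest block. Stand it upright, fully down in the nest's square pocket, then screw its black cap clockwise until it bottoms out, and after that back it off a quarter turn so that the bottle can breathe. Finish with the gripper still holding the cap at that setting, the bottle seated, and leave the other things on the bench where they are.

Things in the scene. Friction and masses are not known exactly. Their poses are not given: they have to be found in the camera images.
- bottle: White square oil bottle, 0.25-0.42 kg, at first lying on a flat side. Origin: centre of its foot; z runs foot to cap, x and y square to the sides. Body 46 x 46 mm from z 0 to 84 (edges rounded 3), shoulder 38 x 38 to 90, bare neck 26 diameter to 104, then the cap. Mass centre about 55 mm from the foot. Any side fits the nest. Red mark on the shoulder's +x edge, amber strip on the +x side.
- vent_cap: Black ribbed round cap, always on the bottle's thread, 36 mm diameter, 24 mm tall. Origin: centre of its lower rim, 104 mm from the bottle's foot when bottomed; z as the bottle's. A yellow stripe on top runs from the centre along its x; it points to the red shoulder mark when bottomed. It cannot come off: the bottle may be lifted by it. It turns at about 0.05 N m.
- cap_mid (a point): Point on the cap's axis, 14 mm above its lower rim, 118 mm above the bottle's foot when the cap is bottomed: a good height to grip the cap (leaves the fingertips clear of the shoulder).
- cap_turn (a joint): Turn of the cap on its thread, rad. 0: bottomed out against a hard stop; grows anticlockwise seen from above the cap (unscrewing, right-hand thread), 3 mm of rise per turn; starts at 2.0 to 2.8. Clockwise from above closes it. Stays where it is left.
- nest: Blue fixed square block 90 x 90 x 24 mm on the bench, with a square pocket in its top, 50 x 50 mm and 18 mm deep, mouth chamfered 4 mm, in line with the block's sides. Origin: centre of its underside; z up, x and y square to its sides. It keeps the seated bottle from turning.
- nest_floor (a point): Centre of the pocket's floor, 6 mm above the bench: where the centre of the bottle's foot belongs.
- cup: Bystander: open black cup, 96 mm diameter, 60 mm high. Origin: centre of underside.
- can: Bystander: green can, 52 mm diameter, 110 mm high, upright. Origin: centre of underside.
- collar: Bystander: aluminium ring, 48 mm diameter, 18 mm high. Origin: centre of underside.
- driver: Bystander: screwdriver with orange handle, lying. Origin: at its middle.
- spanner: Bystander: steel spanner, lying. Origin: at its middle.
- pick_nozzle: Bystander: brass nozzle, 36 mm diameter foot, 45 mm high, upright. Origin: centre of underside.
- gauge: Bystander: dark steel gauge block 45 x 30 x 30 mm. Origin: centre of underside.
Mind the look-alikes: they are no part of the job. What is shaped like the bottle but pink, purple or turquoise is not meant.

How it is judged:
By the outcome, as a careful person would: the job done as asked, in the order asked, and still so for the second after the job is handed in, while the arm keeps its last pose, push and grip.
It also fails if it takes over 72 s, if anything falls off the work surface, if the arm or the gripper's body presses on something with over 40 N, if the wrist force passes 120 N, or if a joint passes its speed limit or range.

## Robot

A 7-joint arm with a two-finger parallel gripper is mounted at the origin on the work surface. World frame = base frame: x ahead of the robot, y to its left, z up, the work surface at z = 0. Lengths are in m, angles in rad, forces in N, time in s.
With the tool pointing down it reaches from about 0.425 to 0.825 m from the base axis. Payload 3.6 kg.
Tool frame: the origin (TCP) lies midway between the tips of the shut fingers; the grasp point (between the pads) lies 19 mm behind it (pinch_z is the distance from the TCP to the grasp point, in m); z points along the fingers, y is the direction in which the jaws open and shut (so a half turn about z gives the same grasp; the last joint's range is limited). The gripper opens to 93 mm and grips with 3 to 60 N. Pads are 15 mm wide; open, the fingers measure 128 mm over their backs; the gripper's body (75 mm by 188 mm) begins 65 mm behind the grasp point.
Start: joints at [-1.153, 0.615, -0.013, 1.423, 0.008, 1.103, -0.04], TCP at [0.28, 0.587, 0.219] pointing down, gripper open.
Joint ranges: [-3.12, 3.12], [-0.3, 2.06], [-1.34, 1.32], [0.26, 2.42], [-1.36, 4.5], [0.01, 1.98], [-2.84, 2.84]. Speed limits (rad/s): [2.79, 2.79, 3.14, 3.14, 3.14, 3.14, 3.14].

## Interface

Orientations are given as a unit quaternion [w, x, y, z].
In Python, from rig import * gives the robot as it stands.
- The arm moves only by the tool send_rows, never from a script. Its argument "commands" is a list that holds one entry, the list of rows, each a list of 7 numbers: the turn, a rotation vector about the world's x, y, z normalised to -1 to 1, where 1 is 45 degrees, then the shift along the world's x, y, z normalised to -1 to 1, where 1 is 400 mm, then the opening, from -1 (shut) to 1 (fully open). A call has 1 to 20 rows; each row is the pose to reach, as a shift and turn from the pose commanded when the call began; what a row does not reach only later rows make up. A row lasts 1/8 s, in which the tool goes at most 62.5 mm and 10.7 degrees, less where a joint would pass 70% of its speed; a pose out of reach is approached as far as the arm can. A call with a number of a shift or a turn outside -1 to 1 is refused whole. A call with a gripper value outside its range is refused whole. The fingers move at their own pace and stop on an object; "squeeze" is the grip in N (left out, the last holds). Time passes only in rows, so rows that repeat a pose let the fingers close. It gives the time, the measured TCP pose, the force and the opening at its end, in the units of the state.
- sense(): the state, without advancing time (a new reading comes with each control period).
- snapshot(name): name is "scene" or "top" or "wrist"; returns the picture (400x640x3 uint8, red, green, blue); there is no depth.
- camera_params(name): a dict with "intrinsics" (3x3 intrinsics, pixels), "k1" (the pictures are not rectified: a ray, as slopes to the right and down, at radius r is drawn at 1 + k1 r^2 times it, then the intrinsics apply), "R" (3x3) and "t" (3): a world point X has camera coordinates R X + t. Camera axes: x right, y down, z forward; pixel columns grow to the right and rows downward; lengths in m; the calibration is good to about 2 mm. A picture is of the moment at which its call begins: read the wrist's pose just before it. camera_params takes no time and is no camera call; for the wrist camera it gives the pose at the moment of the call.
- finish_job(): hands the job in, once; it reports no verdict.
The state is a dict: "clock": time; "q": joint angles; "joint_velocities": joint speeds; "joint_efforts": joint torques, N m; "ee_pos": TCP position; "ee_rot": TCP orientation; "wrist_force": force on the tool from outside, world axes, zero at the start; "ft_torque": the same for the moment, N m; "finger_gap": finger opening in m.
Only numpy, scipy, OpenCV 4.12 (cv2) and the standard library are available. Lean on these libraries where they do the work, as an engineer would, in place of code of your own. Each camera call takes 0.05 s, during which the arm holds its last target. There are 200 camera calls.

## Working session

There is one attempt and no reset: what is moved stays moved. The work goes in short steps, Python scripts to look and compute and a tool call to move; the robot and the scene stay as the last step left them, time stands still between calls to the robot, and variables do not carry over. Pictures are saved under pics/ and viewed, about 8 in all and at most 12, crops included, and the job is handed in when it is done.

Besides the shell and the picture viewer there is one more tool, called after ">>>" as name(argument=value, ...), one argument or row to a line, values as JSON. send_rows: Moves the arm, as the interface text tells. Scaled input: -1 to 1 covers 400 mm each way for a shift and 45 degrees each way for a turn. Its arguments: {"type":"object","properties":{"commands":{"type":"array","items":{"type":"array","items":{"type":"array","items":{"type":"number","minimum":-1,"maximum":1}}}},"squeeze":{"type":"number"}},"required":["commands"]}

```bash
ls; mkdir -p pics; python3 - <<'E'
from rig import *
import cv2,numpy as np
s=sense();print(s['clock'],s['ee_pos'],s['ee_rot'],s['finger_gap'],s['wrist_force'])
a=snapshot("scene");b=snapshot("top")
for n,i in(("scene",a),("top",b)):
    cv2.imwrite(f"pics/{n}0.png",i[:,:,::-1])
    p=camera_params(n);print(n,p)
E
```

```text
pics
0.0 [0.27936605 0.58602309 0.21747126] [-2.52676427e-04  2.20539590e-01  9.75377161e-01 -1.27280577e-03] 0.09271135701486075 [-0.33864547 -0.74185391  0.46975798]
scene {'intrinsics': array([[416.25711746,   0.        , 320.63804503],
       [  0.        , 416.25711746, 198.02235364],
       [  0.        ,   0.        ,   1.        ]]), 'k1': -0.11202778377219877, 'R': array([[-0.38658452,  0.92224249, -0.00460341],
       [ 0.63578972,  0.26288715, -0.72571467],
       [-0.66807473, -0.28347686, -0.6879804 ]]), 't': array([ 0.23554838, -0.32279124,  1.4968301 ])}
top {'intrinsics': array([[453.85379431,   0.        , 324.76105965],
       [  0.        , 453.85379431, 198.53903529],
       [  0.        ,   0.        ,   1.        ]]), 'k1': -0.023932445493551793, 'R': array([[ 8.20671517e-03, -9.99966301e-01, -2.15575785e-04],
       [-9.98225125e-01, -8.17970834e-03, -5.89889177e-02],
       [ 5.89851665e-02,  6.99298411e-04, -9.98258614e-01]]), 't': array([-0.01923482,  0.5438936 ,  1.32434612])}
```

View pics/scene0.png

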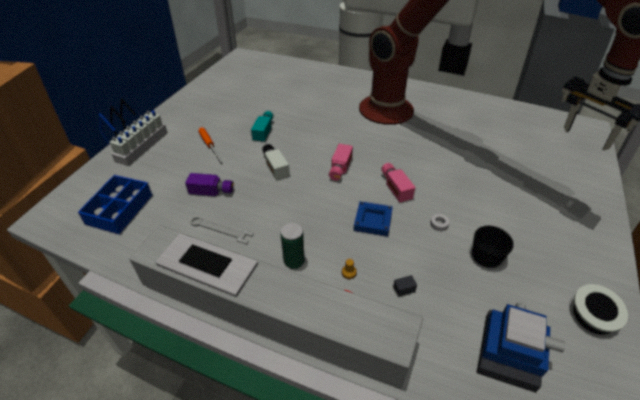

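View pics/top0.png

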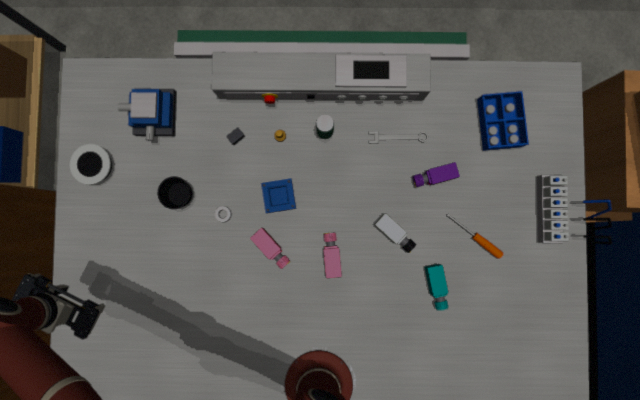

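The white bottle is at top (394,232) and scene (277,161), with its black cap toward top (409,245). The pink ones at top (270,247) and (332,255), the purple at (436,175) and the turquoise at (437,286) are look-alikes; only this one is white with a black cap. The blue nest is at top (279,196). Next I'll take an enlarged crop to confirm and measure.

```bash
cat > h.py <<'E'
import numpy as np,cv2
from rig import *
from scipy.spatial.transform import Rotation as Ro
def ray(p,uv):
    K=p['intrinsics'];d=(np.array(uv,float)-K[:2,2])/K[0,0];u=d.copy()
    for _ in range(20):u=d/(1+p['k1']*(u@u))
    v=p['R'].T@np.r_[u,1];return -p['R'].T@p['t'],v/np.linalg.norm(v)
def plane(p,uv,z):
    c,v=ray(p,uv);return c+v*(z-c[2])/v[2]
def tri(*obs):
    A=np.zeros((3,3));b=np.zeros(3);L=[]
    for p,uv in obs:
        c,v=ray(p,uv);M=np.eye(3)-np.outer(v,v);A+=M;b+=M@c;L.append((M,c))
    X=np.linalg.solve(A,b);return X,[round(1e3*np.linalg.norm(M@(X-c)),1) for M,c in L]
def proj(p,X):
    c=p['R']@np.array(X)+p['t'];s=c[:2]/c[2];s=s*(1+p['k1']*(s@s));return p['intrinsics'][0,0]*s+p['intrinsics'][:2,2]
E
python3 - <<'E'
import cv2,numpy as np
t=cv2.imread('pics/top0.png');s=cv2.imread('pics/scene0.png')
def c(i,u,v):
    k=cv2.resize(i[v:v+50,u:u+66],None,fx=6,fy=6,interpolation=cv2.INTER_CUBIC)
    for j in range(0,66,10):cv2.putText(k,str(u+j),(j*6,8),0,.3,(0,255,255));cv2.line(k,(j*6,10),(j*6,14),(0,255,255))
    for j in range(0,50,10):cv2.putText(k,str(v+j),(0,j*6+4),0,.3,(0,255,255))
    return k
cv2.imwrite('pics/crop0.png',np.vstack([np.hstack([c(t,365,205),c(t,248,172)]),np.hstack([c(s,245,135),c(s,340,195)])]))
E
```

```text
(no output)
```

View pics/crop0.png

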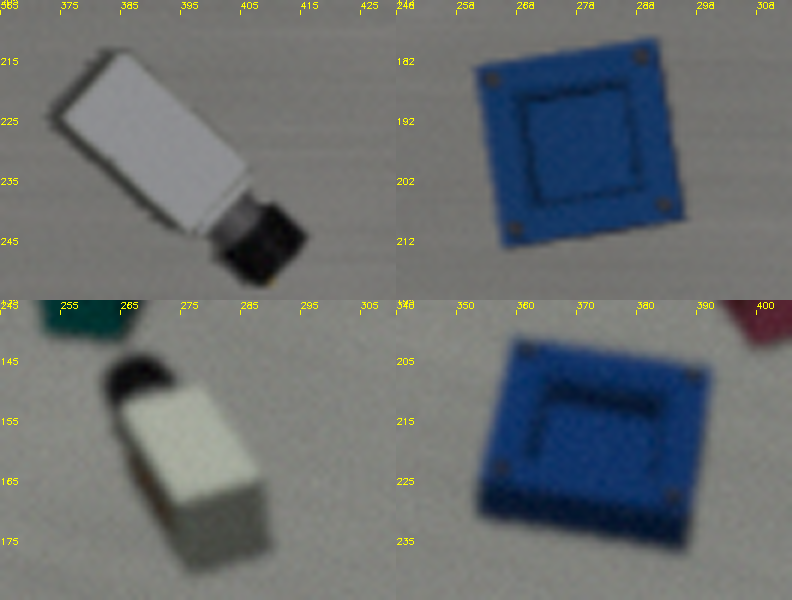

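```bash
python3 - <<'E'
from h import *
t=camera_params('top');s=camera_params('scene')
# scene: far-left? match by nearest plane projection
B={'t':[(385.3,213.7),(375.3,224.7),(406.3,233),(397,244)],'s':[(288,163),(274.7,168.3),(278.7,149.7),(265.7,152.2)]}
N={'t':[(261.2,183.3),(291.7,178.3),(296.2,208.3),(265.7,213.2)],'s':[(359.5,201.3),(392.7,206.7),(389,231.7),(354.3,226.3)]}
for D,z in((B,.046),(N,.024)):
    S=[plane(s,q,z)[:2] for q in D['s']];P=[]
    for uv in D['t']:
        x=plane(t,uv,z)[:2];j=int(np.argmin([np.linalg.norm(x-y) for y in S]))
        X,r=tri((t,uv),(s,D['s'][j]));P.append(x)
        print(x.round(4),j,S[j].round(4),X.round(4),r)
    P=np.array(P);c=P.mean(0);print('ctr',c, 'scene ctr',np.mean(S,0))
    for a,b in((0,1),(1,2),(2,3),(3,0),(0,2),(1,3)):
        d=P[b]-P[a];print(a,b,np.linalg.norm(d).round(4),np.degrees(np.arctan2(d[1],d[0])).round(1))
for uv in((415.8,244.5),(409.2,252.5)):print(plane(t,uv,.023))
print(camera_params('wrist'), sense()['ee_pos'])
E
```

```text
[ 0.4999 -0.1897] 1 [ 0.504  -0.1855] [ 0.4996 -0.1893  0.0416] [np.float64(1.0), np.float64(1.0)]
[ 0.468  -0.1609] 0 [ 0.468 -0.161] [ 0.468  -0.1609  0.0461] [np.float64(0.1), np.float64(0.1)]
[ 0.4449 -0.2502] 3 [ 0.4469 -0.2453] [ 0.4441 -0.2491  0.0431] [np.float64(1.7), np.float64(1.7)]
[ 0.4131 -0.2234] 2 [ 0.4212 -0.215 ] [ 0.4119 -0.2228  0.0376] [np.float64(2.1), np.float64(2.1)]
ctr [ 0.4564901  -0.20602789] scene ctr [ 0.46003086 -0.2017096 ]
0 1 0.043 137.9
1 2 0.0922 -104.5
2 3 0.0415 139.8
3 0 0.0931 21.2
0 2 0.0818 -132.3
1 3 0.0832 -131.3
[0.587  0.1727] 2 [0.5934 0.1782] [0.5872 0.1754 0.0164] [np.float64(1.7), np.float64(1.7)]
[0.6025 0.083 ] 3 [0.6091 0.092 ] [0.6024 0.0867 0.0152] [np.float64(3.2), np.float64(3.2)]
[0.5142 0.0687] 0 [0.518  0.0746] [0.5137 0.0712 0.0189] [np.float64(2.2), np.float64(2.2)]
[0.4991 0.158 ] 1 [0.5039 0.1627] [0.4988 0.1603 0.0184] [np.float64(1.6), np.float64(1.6)]
ctr [0.55067752 0.12061031] scene ctr [0.55612346 0.12687404]
0 1 0.0909 -80.2
1 2 0.0894 -170.8
2 3 0.0905 99.6
3 0 0.0891 9.5
0 2 0.1269 -125.0
1 3 0.1277 144.1
[ 0.41118589 -0.28206901  0.023     ]
[ 0.38776364 -0.26269727  0.023     ]
{'intrinsics': array([[277.57967399,   0.        , 320.76118367],
       [  0.        , 277.57967399, 194.63721917],
       [  0.        ,   0.        ,   1.        ]]), 'k1': -0.029593852232344658, 'R': array([[ 0.42924822,  0.90318366, -0.00228997],
       [ 0.86462664, -0.410188  ,  0.29011478],
       [ 0.26108761, -0.12651122, -0.95698912]]), 't': array([-0.64895595, -0.03532288,  0.39170237])} [0.27936596 0.58612491 0.21762371]
```

The crop confirms it: white body, black cap with a yellow mark, amber side strip visible in the scene view. The heights also check out: bottle top face about 42 mm against 46 expected, nest top about 17 mm against 24, block 90 mm. The cap points along about -132°, and the nest is square at about +9.6°. I'm moving now, arcing round the base towards the bottle.

>>> send_rows(
  commands=[
    [[0,0,-1,0.71,-0.965,0.06,1],[0,0,-1,0.71,-0.965,0.06,1],[0,0,-1,0.71,-0.965,0.06,1],[0,0,-1,0.71,-0.965,0.06,1],[0,0,-1,0.71,-0.965,0.06,1],[0,0,-1,0.71,-0.965,0.06,1],[0,0,-1,0.71,-0.965,0.06,1],[0,0,-1,0.71,-0.965,0.06,1]],
  ],
)

```text
clock: 1.1
ee_pos: [0.5651, 0.197, 0.2425]
ee_rot: [0.0, 0.579, 0.816, -0.001]
wrist_force: [0.3, -0.3, 0.3]
finger_gap: 0.0929
```

>>> send_rows(
  commands=[
    [[0,0,-1,-0.28,-0.98,0,1],[0,0,-1,-0.28,-0.98,0,1],[0,0,-1,-0.28,-0.98,0,1],[0,0,-1,-0.28,-0.98,0,1],[0,0,-1,-0.28,-0.98,0,1],[0,0,-1,-0.28,-0.98,0,1],[0,0,-1,-0.28,-0.98,0,1],[0,0,-1,-0.28,-0.98,0,1]],
  ],
)

```text
clock: 2.1
ee_pos: [0.4502, -0.1941, 0.2427]
ee_rot: [0.0, 0.847, 0.531, -0.0]
wrist_force: [-0.7, 0.7, -0.2]
finger_gap: 0.0932
```

>>> send_rows(
  commands=[
    [[0,0,-0.36,-0.05,-0.1,0,1],[0,0,-0.36,-0.05,-0.1,0,1],[0,0,-0.36,-0.05,-0.1,0,1],[0,0,-0.36,-0.05,-0.1,0,1]],
  ],
)

```text
clock: 2.6
ee_pos: [0.4324, -0.2295, 0.2423]
ee_rot: [-0.001, 0.911, 0.411, 0.0]
wrist_force: [0.1, -0.4, 0.9]
finger_gap: 0.0928
```

```bash
python3 - <<'E'
from h import *
s=sense();print(s['clock'],s['ee_pos'],s['q'].round(3) if hasattr(s['q'],'round') else s['q'])
q=s['ee_rot'];print(Ro.from_quat([q[1],q[2],q[3],q[0]]).as_matrix().round(3))
p=camera_params('wrist');import pickle
i=snapshot('wrist');cv2.imwrite('pics/w1.png',i[:,:,::-1]);pickle.dump(p,open('w1.pkl','wb'))
for X in((.484,-.175,.046),(.405,-.263,.041),(.4,-.27,.023)):print(proj(p,X))
E
```

```text
2.6 [ 0.43240636 -0.2294743   0.24230912] [ 2.400e-02  3.840e-01  5.910e-01  1.851e+00 -2.540e-01  9.830e-01
  1.000e-03]
[[ 0.662  0.75  -0.   ]
 [ 0.75  -0.662  0.001]
 [ 0.001 -0.001 -1.   ]]
[322.59655971 116.05481639]
[321.58950643 203.85322842]
[322.14082641 205.46130899]
```

View pics/w1.png

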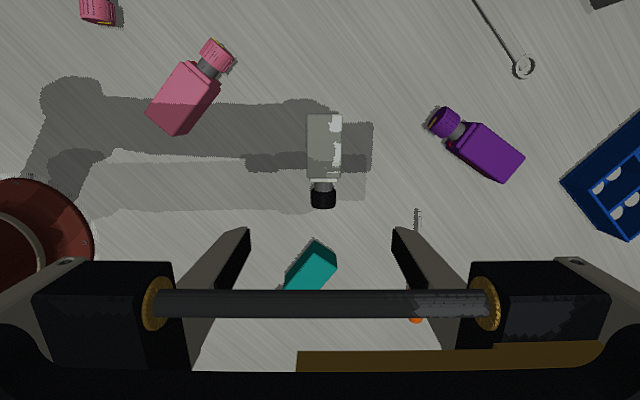

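The wrist view shows the white bottle at (324,148), cap (323,195), lying straight along the image as planned. The turquoise bottle (310,265) lies further off, below the fingers' path. I'll enlarge to measure.

```bash
python3 - <<'E'
import cv2
i=cv2.imread('pics/w1.png')[104:216,285:360]
k=cv2.resize(cv2.convertScaleAbs(i,alpha=1.3,beta=20),None,fx=5.3,fy=5.3,interpolation=cv2.INTER_CUBIC)
for j in range(0,75,5):cv2.putText(k,str(285+j),(int(j*5.3),8),0,.3,(0,0,255));cv2.line(k,(int(j*5.3),10),(int(j*5.3),15),(0,0,255))
for j in range(1,112,5):cv2.putText(k,str(104+j),(0,int(j*5.3)+4),0,.3,(0,0,255));cv2.line(k,(20,int(j*5.3)),(25,int(j*5.3)),(0,0,255))
cv2.imwrite('pics/w1c.png',k)
E
```

```text
(no output)
```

View pics/w1c.png

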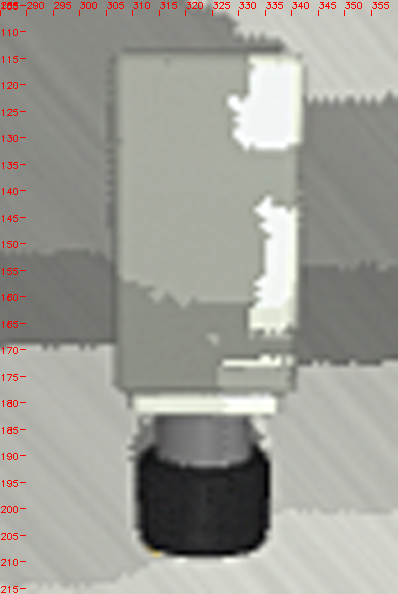

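```bash
python3 - <<'E'
from h import *
import pickle
p=pickle.load(open('w1.pkl','rb'));t=camera_params('top')
f=plane(p,(324.5,114.2),.044);h=plane(p,(323.8,177.2),.044)
print(f,h,np.linalg.norm(h-f),np.degrees(np.arctan2(*(h-f)[1::-1])))
for a,b in(((307.3,114.5),(341.8,114.5)),((306.7,177),(340.8,177))):
    A,B=plane(p,a,.044),plane(p,b,.044);print(np.linalg.norm(A-B),np.degrees(np.arctan2(*(B-A)[1::-1])))
for a in((310.7,200),(336.1,200),(323.4,200),(323.4,209)):print(a,plane(p,a,.023),plane(p,a,.041))
# height check by triangulation with top
for w,u in(((307.3,114.5),(385.3,213.7)),((341.8,114.5),(375.3,224.7)),((306.7,177),(406.3,233)),((340.8,177),(397,244))):
    for k in((0,1,2,3)):
        uu=[(385.3,213.7),(375.3,224.7),(406.3,233),(397,244)][k];X,r=tri((p,w),(t,uu))
        if max(r)<6:print(w,uu,X.round(4),r)
E
```

```text
[ 0.48728978 -0.17491744  0.044     ] [ 0.43286055 -0.2357868   0.044     ] 0.08165549432933923 -131.80300440638055
0.04361915571169404 -41.34356816719486
0.04587742397438968 -41.357390623966204
(310.7, 200) [ 0.39302876 -0.25265101  0.023     ] [ 0.39736721 -0.24875276  0.041     ]
(336.1, 200) [ 0.42083061 -0.27712864  0.023     ] [ 0.42387052 -0.27208711  0.041     ]
(323.4, 200) [ 0.40692931 -0.26488882  0.023     ] [ 0.41061851 -0.26041897  0.041     ]
(323.4, 209) [ 0.39775897 -0.27536456  0.023     ] [ 0.40187649 -0.27040542  0.041     ]
(307.3, 114.5) (375.3, 224.7) [ 0.4693 -0.1611  0.0399] [np.float64(1.3), np.float64(1.3)]
(341.8, 114.5) (385.3, 213.7) [ 0.5011 -0.1883  0.0597] [np.float64(1.6), np.float64(1.6)]
(306.7, 177) (397, 244) [ 0.4127 -0.2242  0.0295] [np.float64(1.8), np.float64(1.8)]
(340.8, 177) (406.3, 233) [ 0.4447 -0.2607 -0.0062] [np.float64(1.3), np.float64(1.3)]
```

The axis points along -131.7° and the foot is at (0.487,-0.175). The two-view heights are noisy on this short baseline, but the top and wrist views agree within 2 mm in plan. The cap grip point is (0.4085,-0.264), so the tool is already aligned.

Plan: light grip on the cap, swing it up about the foot edge so the bottle pivots in the pads, then firm up the grip.

>>> send_rows(
  commands=[
    [[0,0,0,-0.06,-0.086,-0.45,1],[0,0,0,-0.06,-0.086,-0.45,1],[0,0,0,-0.06,-0.086,-0.45,1],[0,0,0,-0.06,-0.086,-0.53,1],[0,0,0,-0.06,-0.086,-0.57,1],[0,0,0,-0.06,-0.086,-0.591,1],[0,0,0,-0.06,-0.086,-0.591,1],[0,0,0,-0.06,-0.086,-0.591,1]],
  ],
)

```text
clock: 3.65
ee_pos: [0.4083, -0.2658, 0.007]
ee_rot: [0.001, 0.912, 0.41, 0.001]
wrist_force: [0.2, 0.4, 0.1]
finger_gap: 0.093
```

>>> send_rows(
  commands=[
    [[0,0,0,0,0,0,-1],[0,0,0,0,0,0,-1],[0,0,0,0,0,0,-1],[0,0,0,0,0,0,-1],[0,0,0,0,0,0,-1],[0,0,0,0,0,0,-1]],
  ],
  squeeze=10,
)

```text
clock: 4.4
ee_pos: [0.4074, -0.2656, 0.0062]
ee_rot: [-0.0, 0.912, 0.409, -0.0]
wrist_force: [-1.2, 0.1, -0.7]
finger_gap: 0.0374
```

Gripped at a gap of 37.4 mm, as a 36 mm ribbed cap should read. Swinging it up along the arc.

>>> send_rows(
  commands=[
    [[0,0,0,0.005,0.005,0.027,-1],[0,0,0,0.01,0.011,0.053,-1],[0,0,0,0.017,0.019,0.077,-1],[0,0,0,0.025,0.028,0.1,-1],[0,0,0,0.035,0.039,0.122,-1],[0,0,0,0.046,0.051,0.143,-1],[0,0,0,0.058,0.065,0.163,-1],[0,0,0,0.071,0.079,0.181,-1],[0,0,0,0.085,0.095,0.197,-1],[0,0,0,0.1,0.112,0.21,-1]],
  ],
)

```text
clock: 5.65
ee_pos: [0.4479, -0.2205, 0.0907]
ee_rot: [-0.0, 0.912, 0.409, -0.0]
wrist_force: [-2.0, 0.6, 0.4]
finger_gap: 0.0358
```

>>> send_rows(
  commands=[
    [[0,0,0,0.016,0.018,0.012,-1],[0,0,0,0.032,0.036,0.022,-1],[0,0,0,0.049,0.055,0.03,-1],[0,0,0,0.066,0.074,0.036,-1],[0,0,0,0.084,0.094,0.039,-1],[0,0,0,0.101,0.114,0.041,-1],[0,0,0,0.119,0.133,0.038,-1],[0,0,0,0.136,0.152,0.035,-1],[0,0,0,0.136,0.152,0.035,-1],[0,0,0,0.136,0.152,0.035,-1]],
  ],
)

```text
clock: 6.9
ee_pos: [0.5024, -0.1598, 0.1043]
ee_rot: [-0.0, 0.912, 0.409, 0.0]
wrist_force: [-0.1, 1.2, 0.9]
finger_gap: 0.0353
```

```bash
python3 - <<'E'
from h import *
s=sense();print(s['clock'],s['ee_pos'],s['q'].round(3),s['finger_gap'],s['wrist_force'],s['ft_torque'])
c=s['ee_pos'];import numpy as np
o=[]
for n in('top','scene'):
    p=camera_params(n);i=snapshot(n);u,v=proj(p,c).astype(int)
    o.append(cv2.resize(i[max(v-40,0):v+50,u-60:u+60,::-1],(480,360),interpolation=cv2.INTER_CUBIC)[:, :390]);print(n,u,v)
cv2.imwrite('pics/up.png',np.hstack(o))
E
```

```text
6.9 [ 0.50238493 -0.15977225  0.10425797] [-0.062  0.624  0.508  1.919 -0.451  0.712 -0.014] 0.03530871160797 [-0.05546311  1.18547793  0.88992481] [ 0.49389335  0.04706586 -0.05760118]
top 377 212
scene 281 153
```

View pics/up.png

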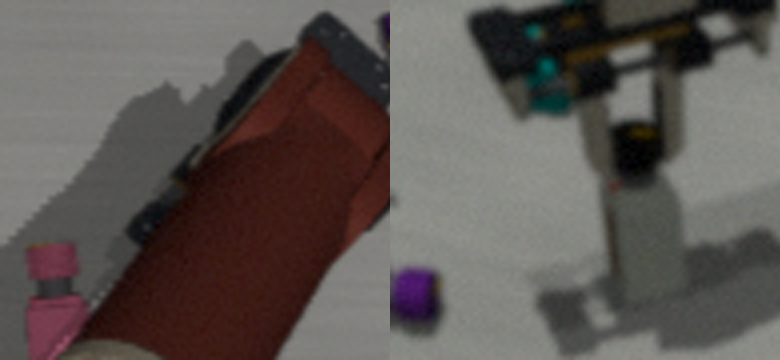

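The scene view shows the bottle upright in the jaws, the red mark just under the cap and the foot near the bench. I'll lower it slightly to square it on the bench, then firm the grip.

>>> send_rows(
  commands=[
    [[0,0,0,0,0,-0.004,-1],[0,0,0,0,0,-0.008,-1],[0,0,0,0,0,-0.008,-1]],
  ],
)

```text
clock: 7.38
ee_pos: [0.5033, -0.1599, 0.1029]
ee_rot: [0.0, 0.912, 0.409, 0.002]
wrist_force: [-1.6, 4.7, 12.1]
finger_gap: 0.0356
```

>>> send_rows(
  commands=[
    [[0,0,0,0,0,-0.004,-1],[0,0,0,0,0,-0.007,-1],[0,0,0,0,0,-0.007,-1]],
  ],
)

```text
clock: 7.75
ee_pos: [0.5034, -0.1598, 0.1003]
ee_rot: [0.0, 0.912, 0.409, 0.002]
wrist_force: [-1.7, 3.8, 12.6]
finger_gap: 0.0357
```

Squared on the bench, with the grasp 119 mm above the foot as expected. Firming the grip, lifting, and carrying it to a hover beyond the nest.

>>> send_rows(
  commands=[
    [[0,0,0,0,0,0,-1],[0,0,0,0,0,0,-1],[0,0,0,0,0,0,-1],[0,0,0,0,0,0.06,-1],[0,0,0,0,0,0.13,-1],[0,0,0,0,0,0.2,-1],[0,0,0,0,0,0.25,-1],[0,0,0,0,0,0.25,-1]],
  ],
  squeeze=35,
)

```text
clock: 8.75
ee_pos: [0.5022, -0.1613, 0.1987]
ee_rot: [0.001, 0.913, 0.409, 0.001]
wrist_force: [0.4, -0.0, -4.1]
finger_gap: 0.0354
```

>>> send_rows(
  commands=[
    [[0,0,0.15,0.03,0.06,0,-1],[0,0,0.35,0.07,0.13,0,-1],[0,0,0.55,0.11,0.21,0,-1],[0,0,0.75,0.15,0.28,0,-1],[0,0,0.95,0.19,0.36,0,-1],[0,0,1,0.2,0.375,0,-1]],
  ],
)

```text
clock: 9.5
ee_pos: [0.5818, -0.0066, 0.1958]
ee_rot: [-0.002, 0.684, 0.729, -0.0]
wrist_force: [-1.6, 0.6, -3.9]
finger_gap: 0.0356
```

>>> send_rows(
  commands=[
    [[0,0,0.2,0.03,0.07,0,-1],[0,0,0.4,0.07,0.15,0,-1],[0,0,0.6,0.1,0.22,0,-1],[0,0,0.8,0.14,0.3,0,-1],[0,0,1,0.17,0.37,0,-1],[0,0,1,0.17,0.37,0,-1]],
  ],
)

```text
clock: 10.25
ee_pos: [0.6493, 0.1402, 0.1958]
ee_rot: [-0.002, 0.355, 0.935, 0.0]
wrist_force: [0.2, 0.2, -4.9]
finger_gap: 0.0357
```

>>> send_rows(
  commands=[
    [[0,0,0.2,0,0,0,-1],[0,0,0.4,0,0,0,-1],[0,0,0.6,0,0,0,-1],[0,0,0.8,0,0,0,-1],[0,0,1,0,0,0,-1],[0,0,1,0,0,0,-1]],
  ],
)

```text
clock: 11.0
ee_pos: [0.6494, 0.1347, 0.1969]
ee_rot: [-0.001, -0.026, 1.0, -0.001]
wrist_force: [-0.3, -0.0, -3.2]
finger_gap: 0.0351
```

```bash
python3 - <<'E'
from h import *
import pickle
s=sense();print(s['clock'],s['ee_pos'],s['q'].round(3),s['finger_gap'],s['wrist_force'],s['ft_torque'])
q=s['ee_rot'];M=Ro.from_quat([q[1],q[2],q[3],q[0]]).as_matrix();print(M.round(3),np.degrees(np.arctan2(M[1,1],M[0,1])))
p=camera_params('wrist');i=snapshot('wrist');cv2.imwrite('pics/w2.png',i[:,:,::-1]);pickle.dump(p,open('w2.pkl','wb'))
print(proj(p,(.553,.122,.024)))
E
```

```text
11.0 [0.64937148 0.134691   0.19692829] [-0.202  0.657 -0.066  1.405  0.048  1.084  1.346] 0.03510149810637298 [-0.26355131 -0.044501   -3.15013955] [ 0.06309583 -0.01697822  0.05813882]
[[-0.999 -0.052 -0.003]
 [-0.052  0.999 -0.003]
 [ 0.003 -0.002 -1.   ]] 92.95912387705017
[314.66438465  96.48217776]
```

View pics/w2.png

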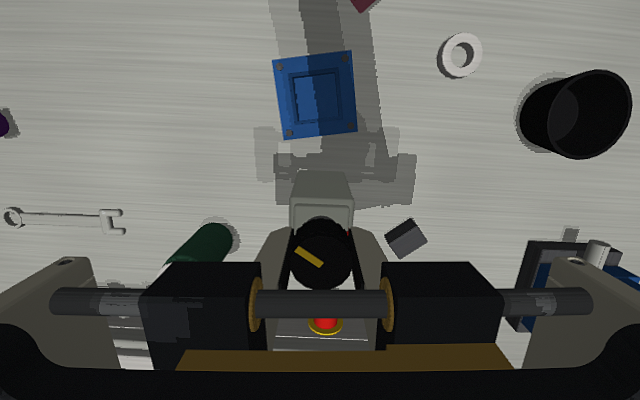

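The wrist view shows the nest at (315,95) and the bottle hanging straight and square in the jaws. The cap stripe runs from about (322,265) to (296,249), a heading of about -122°. The red mark should be at about 93°, so the cap is open about 145° (2.5 rad), inside the stated 2.0–2.8. Now measuring the nest from the wrist view.

```bash
python3 - <<'E'
from h import *
import pickle
p=pickle.load(open('w2.pkl','rb'));t=camera_params('top');s=camera_params('scene')
i=cv2.imread('pics/w2.png');hsv=cv2.cvtColor(i,cv2.COLOR_BGR2HSV)
m=cv2.inRange(hsv,(100,100,30),(125,255,255))[30:160,250:380]
c=max(cv2.findContours(m,0,2)[0],key=cv2.contourArea);print('hull',cv2.approxPolyDP(cv2.convexHull(c),4,True).reshape(-1,2)+[250,30])
W=[(273,58),(351,50),(357,131),(285,140)]
P=np.array([plane(p,w,.024)[:2] for w in W]);print(P.round(4),P.mean(0))
for k in range(4):
    d=P[(k+1)%4]-P[k];print(np.linalg.norm(d).round(4),np.degrees(np.arctan2(d[1],d[0])).round(1))
T=[(261.2,183.3),(291.7,178.3),(296.2,208.3),(265.7,213.2)];S=[(359.5,201.3),(392.7,206.7),(389,231.7),(354.3,226.3)]
G=np.array([.5,.12])
key=lambda cam,L:sorted(L,key=lambda u:np.arctan2(*(plane(cam,u,.024)[:2]-(plane(cam,L[0],.024)+plane(cam,L[2],.024))[:2]/2)))
X=[tri((p,a),(t,b),(s,c)) for a,b,c in zip(key(p,W),key(t,T),key(s,S))]
for x in X:print(x[0].round(4),x[1])
print(np.mean([x[0] for x in X],0))
E
```

```text
hull [[350  50]
 [357 131]
 [284 139]
 [272  60]]
[[0.5144 0.0735]
 [0.5017 0.16  ]
 [0.5894 0.1744]
 [0.6046 0.0886]] [0.55252846 0.1240998 ]
0.0875 98.3
0.0889 9.3
0.0871 -80.0
0.0915 -170.5
[0.5136 0.0716 0.0186] [np.float64(0.9), np.float64(2.7), np.float64(1.8)]
[0.4996 0.1604 0.0187] [np.float64(1.0), np.float64(1.7), np.float64(1.7)]
[0.5884 0.1754 0.0176] [np.float64(1.4), np.float64(1.9), np.float64(2.0)]
[0.6038 0.0871 0.0165] [np.float64(1.7), np.float64(3.6), np.float64(3.2)]
[0.55133494 0.12361079 0.01785728]
```

Nest centre (0.5525,0.124), heading 9.4°; three views agree within 2–3 mm. Moving over it.

>>> send_rows(
  commands=[
    [[0,0,0.07,-0.12,-0.013,0,-1],[0,0,0.142,-0.2425,-0.027,0,-1],[0,0,0.142,-0.2425,-0.027,-0.04,-1],[0,0,0.142,-0.2425,-0.027,-0.08,-1],[0,0,0.142,-0.2425,-0.027,-0.12,-1],[0,0,0.142,-0.2425,-0.027,-0.14,-1],[0,0,0.142,-0.2425,-0.027,-0.14,-1]],
  ],
)

```text
clock: 11.92
ee_pos: [0.5529, 0.127, 0.1412]
ee_rot: [-0.001, -0.084, 0.996, -0.0]
wrist_force: [0.8, -0.5, -3.5]
finger_gap: 0.0354
```

```bash
python3 - <<'E'
from h import *
import pickle
s=sense();print(s['clock'],s['ee_pos'],s['q'].round(3),s['wrist_force'])
q=s['ee_rot'];M=Ro.from_quat([q[1],q[2],q[3],q[0]]).as_matrix();print(np.degrees(np.arctan2(M[1,1],M[0,1])))
p=camera_params('wrist');i=snapshot('wrist');pickle.dump(p,open('w3.pkl','wb'))
cv2.imwrite('pics/w3full.png',i[:,:,::-1])
cv2.imwrite('pics/w3.png',cv2.resize(i[130:320,220:430,::-1],None,fx=3,fy=3,interpolation=cv2.INTER_CUBIC))
E
```

```text
11.925 [0.55287242 0.12700615 0.14118809] [-0.199  0.576 -0.101  1.759  0.076  0.812  1.403] [ 0.75397156 -0.47335149 -3.48672663]
99.68037971585082
```

View pics/w3.png

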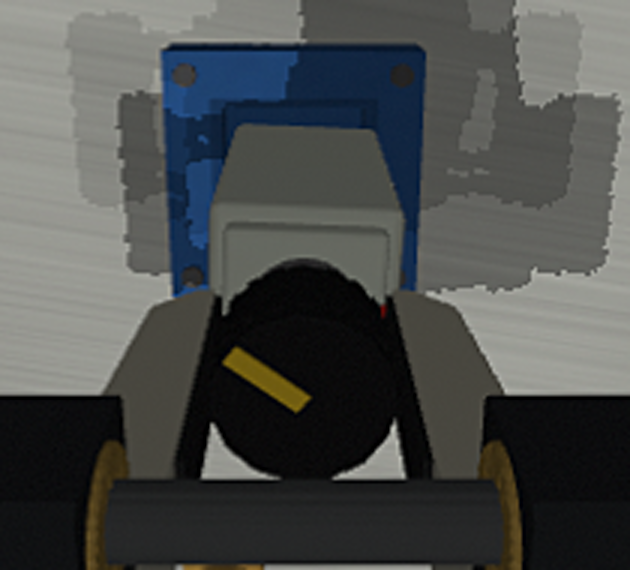

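The view shows the bottle above the nest, nearly square to it, with the red mark at right (348,234) and the stripe to the left as expected. The foot edge is (300,172)–(345,173) and the nest's far edge is (274,146)–(362,146). I'll compute the remaining offset.

```bash
python3 - <<'E'
from h import *
import pickle
p=pickle.load(open('w3.pkl','rb'))
f=[plane(p,u,.041) for u in((300,171.7),(345,173.3))];n=[plane(p,u,.024) for u in((274.3,146),(361.7,145.7))]
k=[plane(p,u,.024) for u in((295,163.5),(346,163.5))]
r=np.radians(9.5);ax=np.array([np.cos(r),np.sin(r)]);ay=np.array([-ax[1],ax[0]])
for nm,e,h in(('foot',f,.023),('nest',n,.045),('pocket',k,.029)):
    m=(e[0]+e[1])[:2]/2;d=(e[1]-e[0])[:2];print(nm,(m+ax*h).round(4),np.linalg.norm(d).round(4),np.degrees(np.arctan2(d[1],d[0])).round(1),'along x,y',(m@ax+h).round(4),(m@ay).round(4))
E
```

```text
foot [0.5529 0.1285] 0.0441 97.7 along x,y 0.5665 0.0355
nest [0.5518 0.1236] 0.0886 99.9 along x,y 0.5646 0.0309
pocket [0.5534 0.1266] 0.0526 99.8 along x,y 0.5667 0.0335
```

>>> send_rows(
  commands=[
    [[0,0,0.04,0,-0.008,0,-1],[0,0,0.04,0,-0.008,-0.015,-1],[0,0,0.04,0,-0.008,-0.03,-1],[0,0,0.04,0,-0.008,-0.04,-1],[0,0,0.04,0,-0.008,-0.05,-1],[0,0,0.04,0,-0.008,-0.055,-1],[0,0,0.04,0,-0.008,-0.055,-1]],
  ],
)

```text
clock: 12.85
ee_pos: [0.553, 0.1239, 0.1201]
ee_rot: [-0.0, -0.1, 0.995, -0.0]
wrist_force: [-1.0, -0.3, -3.9]
finger_gap: 0.0353
```

>>> send_rows(
  commands=[
    [[0,0,0,0,0,-0.008,-1],[0,0,0,0,0,-0.016,-1],[0,0,0,0,0,-0.024,-1],[0,0,0,0,0,-0.03,-1],[0,0,0,0,0,-0.03,-1]],
  ],
)

```text
clock: 13.48
ee_pos: [0.5529, 0.1239, 0.108]
ee_rot: [-0.0, -0.1, 0.995, -0.0]
wrist_force: [0.4, 0.0, -3.4]
finger_gap: 0.0355
```

>>> send_rows(
  commands=[
    [[0,0,0,0,0,-0.003,-1],[0,0,0,0,0,-0.006,-1],[0,0,0,0,0,-0.008,-1],[0,0,0,0,0,-0.008,-1]],
  ],
)

```text
clock: 13.98
ee_pos: [0.5536, 0.124, 0.1065]
ee_rot: [0.001, -0.1, 0.995, 0.0]
wrist_force: [-2.4, -1.4, 5.9]
finger_gap: 0.0357
```

Seated: contact at TCP z 0.1065, where 0.106 was expected. Screwing clockwise with light down-force.

>>> send_rows(
  commands=[
    [[0,0,-0.2,0,0,0,-1],[0,0,-0.4,0,0,0,-1],[0,0,-0.6,0,0,0,-1],[0,0,-0.8,0,0,-0.001,-1],[0,0,-1,0,0,-0.001,-1],[0,0,-1,0,0,-0.001,-1]],
  ],
)

```text
clock: 14.72
ee_pos: [0.5534, 0.1244, 0.1061]
ee_rot: [0.001, 0.288, 0.958, 0.0]
wrist_force: [-2.9, 0.2, 5.9]
finger_gap: 0.0355
```

```bash
cat > st.py <<'E'
from h import *
s=sense();q=s['ee_rot'];M=Ro.from_quat([q[1],q[2],q[3],q[0]]).as_matrix()
print(s['clock'],s['ee_pos'].round(4),'yaw',np.degrees(np.arctan2(M[1,1],M[0,1])).round(2),s['q'].round(2),s['wrist_force'].round(1),'T',s['ft_torque'].round(3),s['finger_gap'])
E
python3 st.py
```

```text
14.725 [0.5534 0.1244 0.1061] yaw 56.49 [-0.34  0.62  0.12  1.8  -0.11  0.72  0.83] [-2.9  0.2  5.9] T [-0.175  0.493 -0.036] 0.035474668264936005
```

>>> send_rows(
  commands=[
    [[0,0,-0.2,0,0,0,-1],[0,0,-0.4,0,0,0,-1],[0,0,-0.6,0,0,0,-1],[0,0,-0.8,0,0,-0.001,-1],[0,0,-1,0,0,-0.001,-1],[0,0,-1,0,0,-0.001,-1]],
  ],
)

```text
clock: 15.48
ee_pos: [0.553, 0.1245, 0.1056]
ee_rot: [-0.0, 0.633, 0.774, 0.0]
wrist_force: [-3.0, 0.3, 6.0]
finger_gap: 0.0352
```

```bash
python3 st.py
```

```text
15.475 [0.553  0.1245 0.1056] yaw 11.5 [-0.48  0.64  0.35  1.81 -0.31  0.75  0.23] [-3.   0.3  6. ] T [-0.192  0.734 -0.078] 0.03523596509232391
```

>>> send_rows(
  commands=[
    [[0,0,-0.2,0,0,0,-1],[0,0,-0.4,0,0,0,-1],[0,0,-0.6,0,0,-0.001,-1],[0,0,-0.75,0,0,-0.001,-1],[0,0,-0.75,0,0,-0.001,-1]],
  ],
)

```text
clock: 16.1
ee_pos: [0.5531, 0.1246, 0.1052]
ee_rot: [-0.0, 0.83, 0.558, 0.0]
wrist_force: [-2.1, -0.5, 6.9]
finger_gap: 0.0356
```

```bash
python3 st.py; python3 - <<'E'
from h import *
i=snapshot('wrist');cv2.imwrite('pics/w4full.png',i[:,:,::-1])
cv2.imwrite('pics/w4.png',cv2.resize(i[130:320,220:430,::-1],None,fx=3,fy=3,interpolation=cv2.INTER_CUBIC))
E
```

```text
16.1 [0.5531 0.1246 0.1052] yaw -22.22 [-0.58  0.67  0.52  1.81 -0.46  0.78 -0.21] [-2.1 -0.5  6.9] T [-0.164  0.834 -0.076] 0.03563608352048305
```

View pics/w4.png

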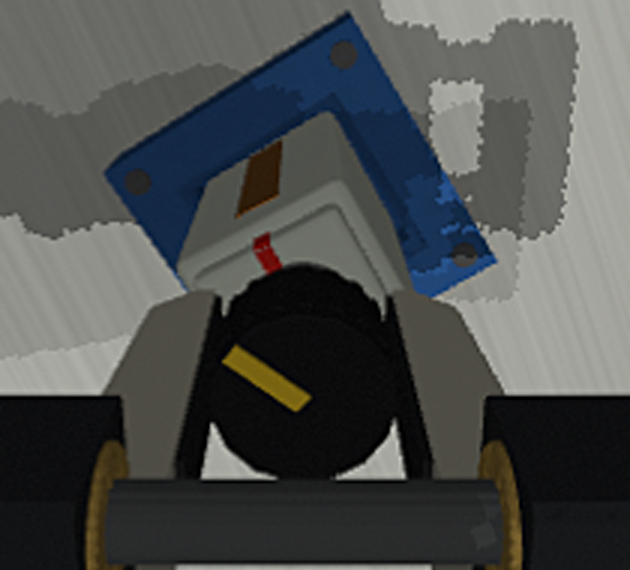

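The stripe is unchanged in the jaws, so the cap turns with the grip, while the bottle stays in the nest. The stripe is about 54° and the red mark about 32° left of image-up, so about 22° remain. Now in small steps, watching the torque.

>>> send_rows(
  commands=[
    [[0,0,-0.1,0,0,0,-1],[0,0,-0.2,0,0,0,-1],[0,0,-0.3,0,0,0,-1],[0,0,-0.3,0,0,0,-1]],
  ],
)

```text
clock: 16.65
ee_pos: [0.5531, 0.1246, 0.1051]
ee_rot: [-0.001, 0.89, 0.456, 0.0]
wrist_force: [-2.5, 0.8, 6.1]
finger_gap: 0.0355
```

```bash
python3 st.py
```

```text
16.65 [0.5531 0.1246 0.1051] yaw -35.71 [-0.62  0.69  0.59  1.81 -0.52  0.8  -0.39] [-2.5  0.8  6.1] T [-0.112  0.782 -0.024] 0.03553617990157325
```

>>> send_rows(
  commands=[
    [[0,0,-0.07,0,0,0,-1],[0,0,-0.07,0,0,0,-1]],
  ],
)

```text
clock: 16.9
ee_pos: [0.5531, 0.1246, 0.105]
ee_rot: [-0.001, 0.902, 0.432, 0.0]
wrist_force: [-2.5, -0.7, 5.2]
finger_gap: 0.0352
```

```bash
python3 st.py
```

```text
16.9 [0.5531 0.1246 0.105 ] yaw -38.85 [-0.63  0.69  0.6   1.81 -0.53  0.8  -0.44] [-2.5 -0.7  5.2] T [-0.121  0.749 -0.061] 0.035197359409786605
```

>>> send_rows(
  commands=[
    [[0,0,-0.07,0,0,0,-1],[0,0,-0.07,0,0,0,-1]],
  ],
)

```text
clock: 17.15
ee_pos: [0.5532, 0.1246, 0.105]
ee_rot: [-0.001, 0.914, 0.407, 0.0]
wrist_force: [-2.0, 0.4, 4.4]
finger_gap: 0.0355
```

```bash
python3 st.py
```

```text
17.15 [0.5532 0.1246 0.105 ] yaw -42.0 [-0.64  0.7   0.62  1.81 -0.54  0.81 -0.48] [-2.   0.4  4.4] T [-0.083  0.728 -0.087] 0.03552303932728509
```

>>> send_rows(
  commands=[
    [[0,0,-0.07,0,0,0,-1],[0,0,-0.07,0,0,0,-1]],
  ],
)

```text
clock: 17.4
ee_pos: [0.5532, 0.1245, 0.105]
ee_rot: [-0.001, 0.924, 0.381, 0.0]
wrist_force: [-2.4, -0.4, 6.3]
finger_gap: 0.0354
```

```bash
python3 st.py
```

```text
17.4 [0.5532 0.1245 0.105 ] yaw -45.15 [-0.65  0.7   0.63  1.81 -0.56  0.81 -0.52] [-2.4 -0.4  6.3] T [-0.107  0.745 -0.049] 0.03543733288942957
```

>>> send_rows(
  commands=[
    [[0,0,-0.07,0,0,0,-1],[0,0,-0.07,0,0,0,-1]],
  ],
)

```text
clock: 17.65
ee_pos: [0.5535, 0.1242, 0.1049]
ee_rot: [-0.0, 0.934, 0.357, 0.001]
wrist_force: [-2.1, 0.2, 4.2]
finger_gap: 0.0354
```

```bash
python3 st.py
```

```text
17.65 [0.5535 0.1242 0.1049] yaw -48.21 [-0.65  0.71  0.65  1.81 -0.57  0.82 -0.56] [-2.1  0.2  4.2] T [-0.205  0.671  0.173] 0.03540564897525753
```

>>> send_rows(
  commands=[
    [[0,0,-0.07,0,0,0,-1],[0,0,-0.07,0,0,0,-1]],
  ],
)

```text
clock: 17.9
ee_pos: [0.5531, 0.1238, 0.1049]
ee_rot: [0.0, 0.943, 0.332, -0.0]
wrist_force: [-2.6, -0.8, 5.4]
finger_gap: 0.0357
```

```bash
python3 st.py
```

```text
17.9 [0.5531 0.1238 0.1049] yaw -51.23 [-0.66  0.71  0.66  1.81 -0.58  0.82 -0.6 ] [-2.6 -0.8  5.4] T [-0.384  0.792  0.611] 0.03567614657349674
```

Resisting torque climbed sharply to +0.6 N·m between yaw -46.7° and -51.2°: the cap is bottomed, after about 149° (2.6 rad). Backing off 90° from the stop, plus the 4.5° wind-up, to yaw of about +43.3°.

>>> send_rows(
  commands=[
    [[0,0,0.2,0,0,0,-1],[0,0,0.4,0,0,0,-1],[0,0,0.6,0,0,0.001,-1],[0,0,0.8,0,0,0.001,-1],[0,0,1,0,0,0.001,-1],[0,0,1,0,0,0.001,-1]],
  ],
)

```text
clock: 18.65
ee_pos: [0.5531, 0.1238, 0.1053]
ee_rot: [-0.0, 0.746, 0.666, 0.0]
wrist_force: [-1.6, -0.3, 5.8]
finger_gap: 0.0357
```

>>> send_rows(
  commands=[
    [[0,0,0.2,0,0,0,-1],[0,0,0.4,0,0,0,-1],[0,0,0.6,0,0,0.001,-1],[0,0,0.8,0,0,0.001,-1],[0,0,1,0,0,0.001,-1],[0,0,1,0,0,0.001,-1]],
  ],
)

```text
clock: 19.4
ee_pos: [0.5533, 0.1237, 0.1057]
ee_rot: [0.0, 0.435, 0.9, 0.0]
wrist_force: [-2.2, 0.2, 8.1]
finger_gap: 0.0354
```

```bash
python3 st.py; python3 - <<'E'
from h import *
import pickle
p=camera_params('wrist');i=snapshot('wrist');pickle.dump(p,open('w5.pkl','wb'));cv2.imwrite('pics/w5full.png',i[:,:,::-1])
cv2.imwrite('pics/w5.png',cv2.resize(i[130:320,220:430,::-1],None,fx=3,fy=3,interpolation=cv2.INTER_CUBIC))
E
```

```text
19.4 [0.5533 0.1237 0.1057] yaw 38.44 [-0.4   0.63  0.22  1.8  -0.19  0.73  0.59] [-2.2  0.2  8.1] T [-0.452  0.636  0.051] 0.035444324996955996
```

View pics/w5.png

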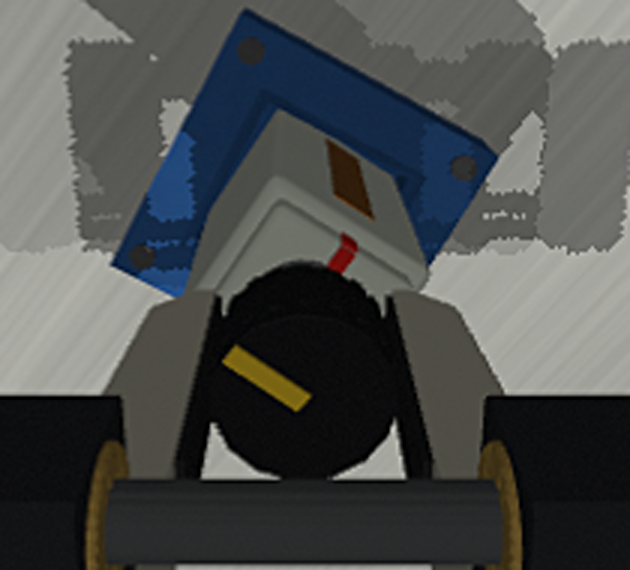

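```bash
python3 - <<'E'
from h import *
import pickle
p=pickle.load(open('w5.pkl','rb'))
g=lambda u,z:plane(p,(u[0]/3+220-1/3,u[1]/3+130-1/3),z)
hd=lambda d:np.degrees(np.arctan2(d[1],d[0])).round(1)
c=np.array([.5533,.1237])
for z in(.1345,):
    a,b=g((230,353),z),g((304,405),z);print('stripe',a.round(4),b.round(4),'hd',hd(a-b),'from tcp',hd(a[:2]-c))
for u in((348,238),(335,270),(342,255)):m=g(u,.096);print('mark',m.round(4),np.linalg.norm(m[:2]-c).round(4),hd(m[:2]-c))
m0,m1=g((348,238),.096),g((335,270),.096);print('mark strip dir',hd(m0-m1))
for A,B,z in(((285,180),(424,265),.088),((285,200),(410,285),.096)):print('edge',hd(g(B,z)-g(A,z)))
for A,B,z in(((245,10),(496,155),.024),((245,10),(113,265),.024)):print('nest',hd(g(B,z)-g(A,z)))
E
```

```text
stripe [0.5375 0.1224 0.1345] [0.5548 0.1224 0.1345] hd 179.9 from tcp -175.2
mark [0.5506 0.1436 0.096 ] 0.0201 97.8
mark [0.5532 0.1358 0.096 ] 0.0121 90.6
mark [0.5521 0.1396 0.096 ] 0.016 94.3
mark strip dir 108.3
edge 5.9
edge 2.9
nest 8.7
nest -80.3
```

The cap is now about 83–90° open by these readings. The spread comes from the bottle's play in the pocket, so I'll overlay model squares at two candidate bottle headings on an enlarged crop.

```bash
python3 - <<'E'
from h import *
import pickle
p=pickle.load(open('w5.pkl','rb'));i=cv2.imread('pics/w5full.png')
x0,y0,f=275,160,8
k=cv2.resize(cv2.convertScaleAbs(i[y0:y0+72,x0:x0+95],alpha=1.4),None,fx=f,fy=f,interpolation=cv2.INTER_CUBIC)
for h,col in((90,(0,255,0)),(96,(255,0,255))):
    r=np.radians(h);x=np.array([np.cos(r),np.sin(r),0]);y=np.array([-x[1],x[0],0])
    for s,z in((.019,.096),(.023,.087)):
        q=np.array([proj(p,np.array([.5533,.1237,z])+s*(a*x+b*y)) for a,b in((-1,1),(1,1),(1,-1))])
        cv2.polylines(k,[(((q+.5)-[x0,y0])*f).astype(int)],False,col,1)
for j in range(0,95,10):cv2.putText(k,str(x0+j),(j*f,10),0,.35,(0,255,255))
for j in range(0,72,10):cv2.putText(k,str(y0+j),(0,j*f+4),0,.35,(0,255,255))
cv2.imwrite('pics/w5o.png',k)
E
```

```text
(no output)
```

View pics/w5o.png

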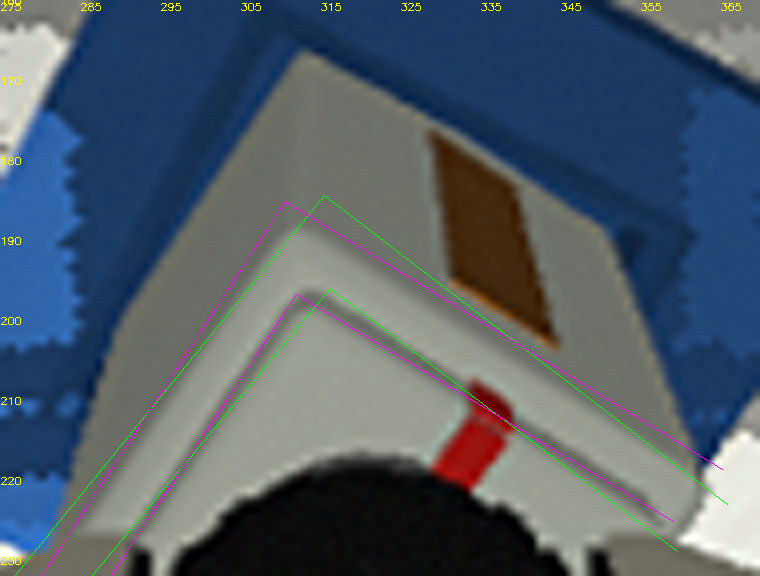

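The shoulder edge matches the magenta 96° model, with a slope of 0.58 against 0.60 (96°) and 0.75 (90°). So the bottle heading is about 96.5°, the stripe about 180°, and the cap is 83.5–85° open. Adding 5.5° anticlockwise and rechecking.

>>> send_rows(
  commands=[
    [[0,0,0.06,0,0,0,-1],[0,0,0.122,0,0,0,-1],[0,0,0.122,0,0,0,-1],[0,0,0.122,0,0,0,-1]],
  ],
)

```text
clock: 19.95
ee_pos: [0.5533, 0.1237, 0.1058]
ee_rot: [0.0, 0.392, 0.92, 0.0]
wrist_force: [-1.9, -1.1, 7.5]
finger_gap: 0.0356
```

```bash
python3 st.py; python3 - <<'E'
from h import *
import pickle
p=camera_params('wrist');i=snapshot('wrist')[:,:,::-1].copy();pickle.dump(p,open('w6.pkl','wb'));cv2.imwrite('pics/w6full.png',i)
c=sense()['ee_pos'][:2]
x0,y0,f=275,160,6
k=cv2.resize(cv2.convertScaleAbs(i[y0:y0+120,x0:x0+95],alpha=1.4),None,fx=f,fy=f,interpolation=cv2.INTER_CUBIC)[:600]
for h,col in((93,(0,255,0)),(97,(255,0,255))):
    r=np.radians(h);x=np.array([np.cos(r),np.sin(r),0]);y=np.array([-x[1],x[0],0])
    q=np.array([proj(p,np.r_[c,.096]+.019*(a*x+b*y)) for a,b in((-1,1),(1,1),(1,-1))])
    cv2.polylines(k,[(((q+.5)-[x0,y0])*f).astype(int)],False,col,1)
cv2.imwrite('pics/w6.png',k)
# stripe heading by colour
def stripe(n):
    i=cv2.imread(f'pics/w{n}full.png');p=pickle.load(open(f'w{n}.pkl','rb'))
    m=cv2.inRange(cv2.cvtColor(i,cv2.COLOR_BGR2HSV),(18,120,80),(35,255,255));m[:235]=0;m[272:]=0;m[:,:285]=0;m[:,330:]=0
    ys,xs=np.nonzero(m);z=sense()['ee_pos'][2]+.019+.01
    P=np.array([plane(p,(a,b),.1345 if n!=3 else .171)[:2] for a,b in zip(xs,ys)]);v=np.linalg.svd(P-P.mean(0))[2][0]
    print(n,len(xs),np.degrees(np.arctan2(v[1],v[0])).round(1))
for n in(3,5,6):stripe(n)
E
```

```text
19.95 [0.5533 0.1237 0.1058] yaw 43.88 [-0.38  0.63  0.19  1.8  -0.17  0.73  0.66] [-1.9 -1.1  7.5] T [-0.48   0.598  0.072] 0.03561758012362261
3 208 62.7
5 220 1.6
6 221 7.2
```

View pics/w6.png

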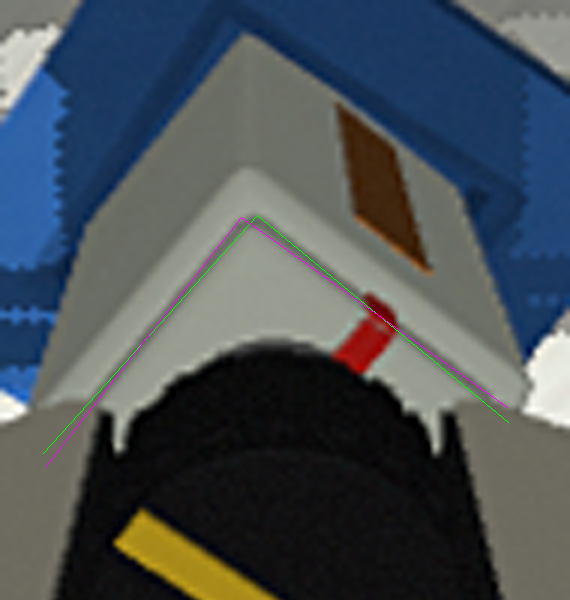

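Stripe 187.2°, bottle heading about 97°, so the cap is about 90° open; arm yaw from torque onset gives 90.6°. The height fits a seated foot (grasp at 124.8 mm), and the side forces are small. Handing in.

```bash
python3 -c "
from rig import *
print(finish_job())"; tail -1 st.py >/dev/null
```

```text
the job is handed in; nothing more can be done
None
```

The bottle is upright in the nest, and its cap was screwed down to the stop and then backed off a quarter turn. I handed the job in at about 20 s with the gripper still holding the cap.

- **Standing and seating:** I gripped the lying bottle by its cap, swung it up about its foot edge and squared it on the bench. I then carried it over and lowered it into the pocket. Contact came at tool height 106.5 mm against 106 expected.
- **Bottoming out:** the cap turned clockwise about 149° before it stopped. The torque rose to about 0.6 N·m, well above the 0.05 N·m the thread needs.
- **Back-off:** the first back-off stopped at 83–85°, so I added 5.5°. The final angle is about 90.2° from the yellow stripe and the bottle's heading in the wrist picture, and about 90.6° from the arm's turn since the torque began to rise.
- **Last state:** the grip gap is 35.6 mm, and the tool is pressing down lightly, reading about 7.5 N at the wrist. Nothing suggested the other things on the bench were touched, but I did not take a final picture to confirm that.
- **Disagreements:**
  - The nest top measured about 18 mm high against 24 mm stated, and heights from the distant views were noisy.
  - The bottle sits about 3° off square to the pocket walls, within its play. That and the 1.6° between my two stripe readings leave a few degrees of uncertainty in the final cap angle.

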